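# Move the filter cartridge to the flushing stand

## Task

The water filter cartridge is due for a flush: pinch its two orange tabs together to free it from the grey filter base, lift it out, and press it down into the white sleeve of the blue flushing stand until it is fully home and its tabs, once you let go, hold it there. Squeeze, pull and press gently: feel for where it stops rather than forcing it. Leave the other things on the counter where they are.

Things in the scene. Friction and masses are not known exactly. Their poses are not given: they have to be found in the camera images.
- cartridge_centre (a point): Centre of the white water filter cartridge, half-way up its 96 mm; z up, y from tab to tab; 0.2 kg. Round plug below: 44 mm across, 34 mm tall, lowest 7 mm tapered to 33 mm. Above it a neck 30 (x) by 19 (y) mm up to the top, with a sprung orange tab on its +y and its -y side that slides towards it. Starts snapped into the filter base, y along the base's y, either way round after that.
- tab_pad (a point): Middle of the outer face of the +y orange tab's ribbed finger pad (24 mm wide, 33 mm tall, spans 12 to 45 mm above the cartridge's centre); the -y tab mirrors it. 54 mm over both pads when free, 40 mm pinched fully in: 7 mm travel each, 4.5 N to start, 11 N each at the stop. Hooks below must clear the socket's lip, so both tabs must go in by more than 5 mm; they drag a little under the seat's load.
- tab_hook_r (a point): The same edge of the -y tab's hook, 28 mm from the axis on the -y side when free.
- tab_hook (a point): Outer upper edge of the +y tab's hook, 4 mm below the height of the cartridge's centre, 28 mm from its axis when free, 21 mm when pinched (the -y tab mirrors it). It catches under the lip of a socket, whose mouth is 23.5 mm from its axis. The cartridge can only be put into a socket or taken out with both tabs pinched.
- filter_base: Grey filter base, fixed to the counter: 100 (x) by 110 (y) mm, 70 mm tall, origin at the centre of its underside, z up; two pipe stubs on its +x side. Upright socket in its middle, 47 mm square, with a 5 mm thick lip on the +y and -y sides. The cartridge's underside is 21 mm above the counter in it, pushed up by 8 N from a sprung seat that yields 5 mm more and rises 8 mm as it is freed.
- flush_stand: Blue flushing stand, fixed: 110 (x) by 120 (y) mm, blue body 56 mm tall, origin at the centre of its underside, z up; white drain stub on its +x side. In its middle a white sleeve (70 by 82 mm) is clamped at a height that differs each time: its flat top is 70 to 88 mm above the counter. The sleeve is not measured: feel for it. It has a socket like the base's, lips on +y and -y.
- stand_centre (a point): Point on the axis of the stand's socket, level with the blue body's top, 56 mm above the counter. Down the sleeve, 41 mm below its top, is a sprung seat: 3 N at first touch, 8 N when pressed 8 mm (hooks just below the lip), 11 N at the hard stop at 13 mm, then rising steeply. Let go near the stop, the tabs spring out and hold the cartridge; let go too high, the seat pushes it back up.
- spare: Bystander: spare filter cartridge, still capped: blue cylinder with a paper band, 48 mm across, 92 mm tall; origin at the centre of its underside.
- mug: Bystander: white mug, 76 mm across, 85 mm tall; origin at the centre of its underside.
- drink_cup: Bystander: white lidded drink cup, 86 mm across the top, 137 mm tall; origin at the centre of its underside.
- sauce: Bystander: red sauce bottle, 60 mm across, 180 mm tall; origin at the centre of its underside.
- wipes: Bystander: green and white canister with blue cap, 84 mm across, 170 mm tall; origin at the centre of its underside.
- shaker: Bystander: steel shaker, 44 mm across, 82 mm tall; origin at the centre of its underside.
- bowl: Bystander: shallow metal bowl, 130 mm across, 50 mm tall; origin at the centre of its underside.

How it is judged (in metres and radians):
On the way:
1. the cartridge is freed and lifted clear of the filter base (z of cartridge_centre in the frame of filter_base above 0.125 m), for 0.2 s.
At the end, for the whole second after the job is handed in: The cartridge stands upright (within 7 degrees), at rest and let go of in the flushing stand, within 6 mm of its axis, both tabs sprung out (within 1.5 mm) and their hooks under the lip, held down against the sprung seat (over 10 N of contact with the stand) (y of tab_hook in the frame of cartridge_centre above 0.0265 m and y of tab_hook_r in the frame of cartridge_centre below -0.0265 m and contact force between cartridge and flush_stand above 10 N and horizontal distance between cartridge_centre and stand_centre below 0.006 m and angle between cartridge_centre's own z axis and vertical below 0.12 rad and linear speed of cartridge below 0.02 m/s); the robot touches nothing.
It fails at once if the tabs are squeezed or the cartridge is handled with more than 60 N (both sides together) (contact force between the fingers and cartridge above 60 N).
It fails at once if the cartridge is forced in the filter base (more than 30 N between them) (contact force between cartridge and filter_base above 30 N).
It fails at once if the cartridge is forced in the flushing stand (more than 28 N between them) (contact force between cartridge and flush_stand above 28 N).
It fails at once if one of the other things on the counter is moved by more than 20 mm (distance of any of spare, mug, drink_cup, sauce, wipes, shaker, bowl from where it was at the start of the episode above 0.02 m).
It also fails if it takes over 61 s, if anything falls off the work surface, if the arm or the gripper's body presses on something with over 40 N, if the wrist force passes 120 N, or if a joint passes its speed limit or range.

## Robot

A 6-joint arm with a two-finger parallel gripper is mounted at the origin on the work surface. World frame = base frame: x ahead of the robot, y to its left, z up, the work surface at z = 0. Lengths are in m, angles in degrees, forces in N, time in s.
With the tool pointing down it reaches from about 0.375 to 0.9 m from the base axis. Payload 3.1 kg.
Tool frame: the origin (TCP) lies at the very end of the fingers, on their centre line; the grasp point (between the pads) lies bot.grip_point_offset behind it (bot.grip_point_offset is the distance from the TCP to the grasp point, in m); z points along the fingers, y is the line along which they close (so a half turn about z gives the same grasp; the last joint's range is limited). The gripper opens to 87 mm and grips with 3 to 60 N. Pads are 19 mm wide; open, the fingers measure 117 mm over their backs; the gripper's body (75 mm by 190 mm) begins 51 mm behind the grasp point.
Start: joints at [-76.748, 30.224, 82.088, -0, 67.689, -10.227], TCP at [0.249, -0.573, 0.223] pointing down, gripper open.
Joint ranges: [-176.69, 176.69], [-43.24, 126.21], [12.49, 139.97], [-82, 262], [0, 151.66], [-163.58, 163.58]. Speed limits (degrees/s): [159.86, 159.86, 180, 180, 180, 180].

## Interface

Orientations are given as a 3x3 rotation matrix whose columns are the frame's x, y, z axes.
In Python, from rig import bot, viewer, ticket gives the robot as it stands.
- The arm moves only by the tool servo_tool, never from a script. Its argument "targets" is a list of rows, each an object with "offset": the shift along the tool's x, y, z in m, a list of three; "dr": the turn, a rotation vector about the tool's x, y, z in degrees, a list of three. In form: [{"offset": [x, y, z], "dr": [ax, ay, az]}, ...]. A call has 1 to 20 rows; each row is the pose to reach, as a shift and turn from the pose commanded when the call began, along the tool's axes at that moment; what a row does not reach only later rows make up. A row lasts 1/12 s, in which the tool goes at most 41.7 mm and 7.16 degrees, less where a joint would pass 70% of its speed; a pose out of reach is approached as far as the arm can. A call with a gripper value outside its range is refused whole. "gripper" is the gripper command: -1 is fully open, 1 is shut, values between are in proportion, set as the call begins (left out, the last holds). The fingers move at their own pace and stop on an object; the grip force is fixed at half the most. Time passes only in rows, so rows that repeat a pose let the fingers close. It gives the time, the measured TCP pose, the force, the opening and the grip force at its end, in the units of the state.
- bot.read_state(): the state, without advancing time (a new reading comes with each control period).
- viewer.capture(name): name is "side" or "top" or "wrist"; returns a dict with "color" (384x512x3 uint8, red, green, blue), "camera_matrix" (3x3 intrinsics, pixels), "k1" (the pictures are not rectified: a ray, as slopes to the right and down, at radius r is drawn at 1 + k1 r^2 times it, then the intrinsics apply), "R" (3x3) and "t" (3): a world point X has camera coordinates R X + t. Camera axes: x right, y down, z forward; pixel columns grow to the right and rows downward; lengths in m; the calibration is good to about 2 mm. A picture is of the moment at which its call begins. There is no depth.
- ticket.hand_in(): hands the job in; it is judged then, once.
The state is a dict: "time_s": time; "joint_positions": joint angles; "qvel": joint speeds; "tau": joint torques, N m; "position": TCP position; "tcp_rot": TCP orientation; "force": force on the tool from outside, world axes, zero at the start; "moment": the same for the moment, N m; "opening": opening from 0.0 (shut) to 1.0 (fully open); "grasp_force": force on a finger pad.
Only numpy, scipy, OpenCV 4.12 (cv2) and the standard library are available. Lean on these libraries where they do the work, as an engineer would, in place of code of your own. Each camera call takes 0.05 s, during which the arm holds its last target. There are 200 camera calls.

## Working session

There is one attempt and no reset: what is moved stays moved. The work goes in short steps, Python scripts to look and compute and a tool call to move; the robot and the scene stay as the last step left them, time stands still between calls to the robot, and variables do not carry over. Pictures are saved under pics/ and viewed, at most 10 in all, crops included, and the job is handed in when it is done.

Besides the shell and the picture viewer there is one more tool, called after ">>>" by a JSON object that holds its "name" and its "arguments", one argument or row to a line. servo_tool: Moves the arm, as the interface text tells. Its arguments: {"type":"object","properties":{"targets":{"type":"array"},"gripper":{"type":"number"}},"required":["targets"]}

```bash
ls; mkdir -p pics; python3 - <<'E'
from rig import bot,viewer
import cv2,numpy as np
s=bot.read_state()
for k in s: print(k,np.round(s[k],3).tolist())
print(bot.grip_point_offset)
for n in("side","top"):
    c=viewer.capture(n);cv2.imwrite(f"pics/{n}0.png",c["color"][:,:,::-1])
    print(n,np.round(c["camera_matrix"],1).tolist(),c["k1"],np.round(c["R"],3).tolist(),np.round(c["t"],3).tolist())
a=[cv2.imread(f"pics/{n}0.png") for n in("side","top")]
E
```

```text
pics
time_s 0.0
joint_positions [-76.749, 30.28, 82.158, -0.001, 67.689, -10.228]
qvel [-0.009, -0.047, -0.043, 0.084, 0.079, -0.073]
tau [0.0, -44.004, -17.659, 0.063, 0.058, -0.0]
position [0.249, -0.573, 0.222]
tcp_rot [[0.917, 0.398, -0.001], [0.398, -0.917, 0.002], [0.0, -0.002, -1.0]]
force [0.238, -0.689, 0.271]
moment [-0.004, -0.021, 0.046]
grasp_force 0.0
opening 0.999
0.0187
side [[463.4, 0.0, 255.0], [0.0, 463.4, 200.5], [0.0, 0.0, 1.0]] 0.062144446056547856 [[-0.998, -0.062, 0.012], [-0.054, 0.736, -0.675], [0.033, -0.674, -0.738]] [0.537, 0.069, 1.666]
top [[385.9, 0.0, 252.8], [0.0, 385.9, 192.0], [0.0, 0.0, 1.0]] 0.025458893632351005 [[0.028, -0.999, 0.018], [-0.981, -0.031, -0.19], [0.19, -0.013, -0.982]] [-0.013, 0.549, 1.021]
```

View pics/top0.png

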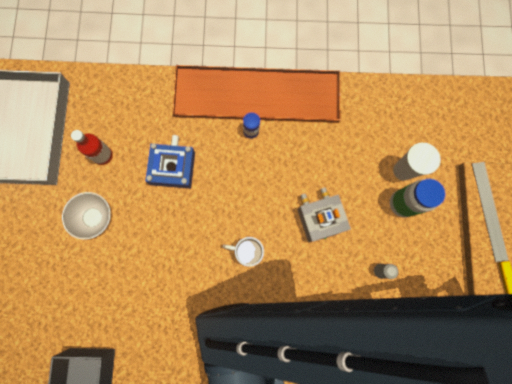

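View pics/side0.png

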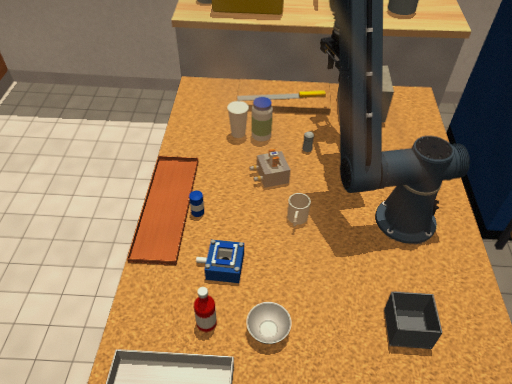

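Top view: the base with the cartridge is at about (325,217), stubs pointing up the image (+x). The stand is at about (171,166). The mug at (248,251) lies off the path between them.

```bash
cat > h.py <<'E'
import numpy as np,cv2
from rig import bot,viewer
def cap(n,f=None):
    c=viewer.capture(n)
    if f: cv2.imwrite(f"pics/{f}.png",c["color"][:,:,::-1])
    return c
def ray(c,uv):
    K=c["camera_matrix"];k=c["k1"]
    d=cv2.undistortPoints(np.array([[uv]],float),np.array(K,float),np.array([k,0,0,0,0.]),).ravel()
    R=np.array(c["R"]);t=np.array(c["t"])
    return -R.T@t,R.T@np.array([d[0],d[1],1])
def plane(c,uv,z):
    o,d=ray(c,uv);return o+d*(z-o[2])/d[2]
def proj(c,X):
    R=np.array(c["R"]);p=R@np.array(X)+c["t"];x=p[:2]/p[2];x=x*(1+c["k1"]*(x@x));K=c["camera_matrix"]
    return np.array([K[0][0]*x[0]+K[0][2],K[1][1]*x[1]+K[1][2]])
def blobs(c,lo,hi,roi,amin=8):
    hsv=cv2.cvtColor(c["color"],cv2.COLOR_RGB2HSV);m=cv2.inRange(hsv,np.array(lo),np.array(hi))
    x0,y0,x1,y1=roi;q=np.zeros_like(m);q[y0:y1,x0:x1]=m[y0:y1,x0:x1]
    n,l,s,ce=cv2.connectedComponentsWithStats(q)
    return q,[(ce[i],s[i]) for i in range(1,n) if s[i][4]>=amin]
E
python3 - <<'E'
from h import *
c=cap("top");s=cap("side")
q,b=blobs(c,(8,150,150),(22,255,255),(300,200,350,232),4)
for x in b: print("orange",x[0],x[1],plane(c,x[0],.114).round(4))
q,b=blobs(c,(100,150,60),(125,255,255),(140,135,200,192),30)
ct=max(cv2.findContours(q,0,2)[0],key=cv2.contourArea);r=cv2.minAreaRect(ct);bp=cv2.boxPoints(r)
w=np.array([plane(c,p,.04)[:2] for p in bp]);print("blue",r,w.round(3).tolist(),w.mean(0))
a=cv2.resize(c["color"][180:250,285:365],None,fx=5,fy=5,interpolation=2)
d=cv2.resize(c["color"][130:200,132:212],None,fx=5,fy=5,interpolation=2)
e=cv2.resize(s["color"][135:205,240:320],None,fx=5,fy=5,interpolation=2)[:240]
f=cv2.resize(s["color"][230:300,185:265],None,fx=5,fy=5,interpolation=2)[:240]
cv2.imwrite("pics/crop.png",np.vstack([np.hstack([a,d]),np.hstack([e,f])])[:600,:,::-1])
E
```

```text
orange [307.66666667 200.42857143] [302 200  13   3  21] [ 0.5192 -0.1398  0.114 ]
orange [346.72916667 207.22916667] [342 200   8  22  96] [ 0.5043 -0.2418  0.114 ]
orange [336.33333333 212.90909091] [334 209   6   9  33] [ 0.4885 -0.2144  0.114 ]
orange [320.60526316 217.68421053] [318 214   6   9  38] [ 0.4748 -0.1734  0.114 ]
orange [300.5 225.5] [300 224   2   4   6] [ 0.4529 -0.1212  0.114 ]
blue ((155.5, 161.5), (15.0, 7.0), 90.0) [[0.653, 0.294], [0.653, 0.274], [0.609, 0.271], [0.609, 0.29]] [0.63113883 0.28222228]
```

View pics/crop.png

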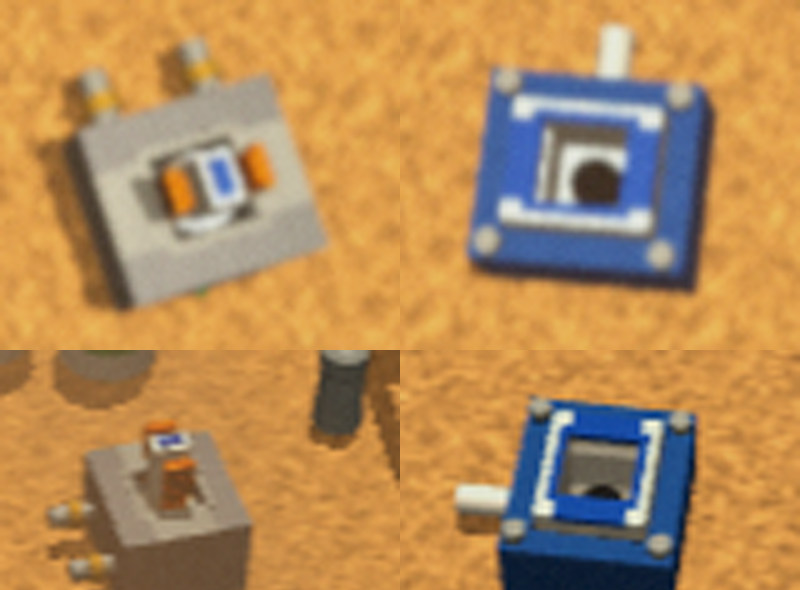

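```bash
python3 - <<'E'
from h import *
c=cap("top")
B=[(285+x/5,180+y/5) for x,y in[(78,135),(270,80),(325,240),(130,305)]]
w=np.array([plane(c,p,.07)[:2] for p in B]);print("base",w.round(3).tolist(),w.mean(0),np.linalg.norm(np.diff(w,axis=0),axis=1))
S=[(132+(x-400)/5,130+y/5) for x,y in[(508,82),(682,95),(660,255),(487,240)]]
w=np.array([plane(c,p,.058)[:2] for p in S]);v=w[0]-w[1]+w[3]-w[2];print("stand",w.round(3).tolist(),w.mean(0),np.degrees(np.arctan2(v[1],v[0]))-90)
s=bot.read_state();p=s["position"];R=np.array(s["tcp_rot"])
print("wipes,cup,shaker,mug",[plane(c,q,.15).round(2)[:2].tolist() for q in[(428,194),(423,158)]],plane(c,(388,271),.08).round(2),plane(c,(249,251),.08).round(2))
t=np.array([.4817,-.194,.25]);print("off",R.T@(t-p))
tool_y=np.degrees(np.arctan2(R[1,1],R[0,1]));print("tool y ang",tool_y)
E
```

```text
base [[0.508, -0.127], [0.542, -0.233], [0.455, -0.261], [0.417, -0.156]] [ 0.48049441 -0.19420637] [0.11046864 0.09137728 0.11198835]
stand [[0.67, 0.286], [0.666, 0.188], [0.573, 0.195], [0.578, 0.291]] [0.62178282 0.24023268] -2.8544101975200817
wipes,cup,shaker,mug [[0.54, -0.44], [0.63, -0.43]] [ 0.34 -0.36  0.08] [0.39 0.01 0.08]
off [ 0.36444133 -0.25485964 -0.02758831]
tool y ang -66.52222604659032
```

>>> {"name": "servo_tool", "arguments": {
  "targets": [
    {"offset":[0.03,-0.02,-0.015],"dr":[0,0,0]},
    {"offset":[0.065,-0.045,-0.028],"dr":[0,0,1]},
    {"offset":[0.1,-0.07,-0.028],"dr":[0,0,2]},
    {"offset":[0.13,-0.09,-0.028],"dr":[0,0,3]},
    {"offset":[0.165,-0.115,-0.028],"dr":[0,0,4]},
    {"offset":[0.2,-0.14,-0.028],"dr":[0,0,5]},
    {"offset":[0.235,-0.165,-0.028],"dr":[0,0,5.5]},
    {"offset":[0.27,-0.19,-0.028],"dr":[0,0,5.5]},
    {"offset":[0.3,-0.21,-0.028],"dr":[0,0,5.5]},
    {"offset":[0.33,-0.23,-0.028],"dr":[0,0,5.5]},
    {"offset":[0.364,-0.255,-0.028],"dr":[0,0,5.5]},
    {"offset":[0.364,-0.255,-0.028],"dr":[0,0,5.5]},
    {"offset":[0.364,-0.255,-0.028],"dr":[0,0,5.5]},
    {"offset":[0.364,-0.255,-0.028],"dr":[0,0,5.5]}
  ],
  "gripper": -1
}}

```text
time_s: 1.42
position: [0.4813, -0.1944, 0.2505]
tcp_rot: [[0.951, 0.31, -0.0], [0.31, -0.951, -0.001], [-0.0, 0.0, -1.0]]
force: [0.1, -0.3, 0.1]
opening: 1.002
grasp_force: 0.0
```

```bash
python3 - <<'E'
from h import *
c=cap("wrist","w1");s=bot.read_state();print(s["time_s"],s["position"],np.round(s["tcp_rot"],3).tolist())
o=-np.array(c["R"]).T@c["t"];print(o,np.array(c["R"]).round(2).tolist())
q,b=blobs(c,(5,150,120),(20,255,255),(0,0,512,384),100)
for x in b: print(x[0].round(1),x[1],plane(c,x[0],.114).round(4))
for t in[(.4817,-.194,.114)]:print(proj(c,t))
E
```

```text
1.4667 [ 0.48096097 -0.19506478  0.2505314 ] [[0.951, 0.308, -0.0], [0.308, -0.951, -0.0], [-0.0, 0.0, -1.0]]
[ 0.54813248 -0.17263558  0.4125319 ] [[0.31, -0.95, 0.0], [-0.92, -0.3, 0.26], [-0.25, -0.08, -0.97]]
[276.6 178.5] [271 165  11  27 223] [ 0.4909 -0.213   0.114 ]
[238.5 179.1] [234 166  11  26 209] [ 0.4769 -0.1722  0.114 ]
[258.10061869 180.95724249]
```

View pics/w1.png

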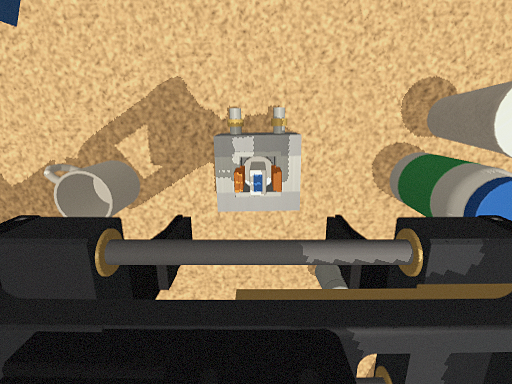

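Wrist view: tabs at (238,179) and (277,178), base edges level in the picture, so the gripper is aligned to within about 1 mm and 1°. Descending.

>>> {"name": "servo_tool", "arguments": {
  "targets": [
    {"offset":[0.001,-0.001,0.03],"dr":[0,0,-0.5]},
    {"offset":[0.001,-0.001,0.06],"dr":[0,0,-0.5]},
    {"offset":[0.001,-0.001,0.09],"dr":[0,0,-0.5]},
    {"offset":[0.001,-0.001,0.115],"dr":[0,0,-0.5]},
    {"offset":[0.001,-0.001,0.14],"dr":[0,0,-0.5]},
    {"offset":[0.001,-0.001,0.155],"dr":[0,0,-0.5]},
    {"offset":[0.001,-0.001,0.165],"dr":[0,0,-0.5]},
    {"offset":[0.001,-0.001,0.17],"dr":[0,0,-0.5]},
    {"offset":[0.001,-0.001,0.17],"dr":[0,0,-0.5]},
    {"offset":[0.001,-0.001,0.17],"dr":[0,0,-0.5]}
  ]
}}

```text
time_s: 2.3
position: [0.4822, -0.194, 0.081]
tcp_rot: [[0.949, 0.316, 0.001], [0.316, -0.949, -0.001], [0.001, 0.001, -1.0]]
force: [-0.1, 0.0, 0.0]
opening: 1.001
grasp_force: 0.0
```

>>> {"name": "servo_tool", "arguments": {
  "targets": [
    {"offset":[0,0,0],"dr":[0,0,0]},
    {"offset":[0,0,0],"dr":[0,0,0]},
    {"offset":[0,0,0],"dr":[0,0,0]},
    {"offset":[0,0,0],"dr":[0,0,0]},
    {"offset":[0,0,0],"dr":[0,0,0]}
  ],
  "gripper": -0.2
}}

```text
time_s: 2.72
position: [0.4822, -0.193, 0.081]
tcp_rot: [[0.948, 0.317, 0.001], [0.317, -0.948, -0.0], [0.001, 0.001, -1.0]]
force: [0.4, 0.3, -0.5]
opening: 0.709
grasp_force: 0.0
```

>>> {"name": "servo_tool", "arguments": {
  "targets": [
    {"offset":[0,0,0],"dr":[0,0,0]},
    {"offset":[0,0,0],"dr":[0,0,0]},
    {"offset":[0,0,0],"dr":[0,0,0]},
    {"offset":[0,0,0],"dr":[0,0,0]},
    {"offset":[0,0,0],"dr":[0,0,0]}
  ]
}}

```text
time_s: 3.13
position: [0.482, -0.193, 0.0807]
tcp_rot: [[0.948, 0.317, 0.0], [0.317, -0.948, -0.0], [0.0, 0.0, -1.0]]
force: [-0.1, 1.1, 1.8]
opening: 0.606
grasp_force: 6.3
```

>>> {"name": "servo_tool", "arguments": {
  "targets": [
    {"offset":[0,0,0],"dr":[0,0,0]},
    {"offset":[0,0,0],"dr":[0,0,0]},
    {"offset":[0,0,0],"dr":[0,0,0]},
    {"offset":[0,0,0],"dr":[0,0,0]},
    {"offset":[0,0,0],"dr":[0,0,0]},
    {"offset":[0,0,0],"dr":[0,0,0]}
  ],
  "gripper": -0.05
}}

```text
time_s: 3.63
position: [0.4821, -0.1933, 0.0807]
tcp_rot: [[0.948, 0.317, 0.0], [0.317, -0.948, -0.0], [0.0, 0.001, -1.0]]
force: [0.3, -0.1, 2.9]
opening: 0.527
grasp_force: 8.7
```

>>> {"name": "servo_tool", "arguments": {
  "targets": [
    {"offset":[0,0,0],"dr":[0,0,0]},
    {"offset":[0,0,0],"dr":[0,0,0]},
    {"offset":[0,0,0],"dr":[0,0,0]},
    {"offset":[0,0,0],"dr":[0,0,0]},
    {"offset":[0,0,0],"dr":[0,0,0]},
    {"offset":[0,0,0],"dr":[0,0,0]}
  ],
  "gripper": 0.06
}}

```text
time_s: 4.13
position: [0.4821, -0.1931, 0.0809]
tcp_rot: [[0.948, 0.317, 0.0], [0.317, -0.948, -0.0], [0.0, 0.0, -1.0]]
force: [-0.3, 0.4, 5.5]
opening: 0.473
grasp_force: 10.0
```

>>> {"name": "servo_tool", "arguments": {
  "targets": [
    {"offset":[0,0,0],"dr":[0,0,0]},
    {"offset":[0,0,0],"dr":[0,0,0]},
    {"offset":[0,0,0],"dr":[0,0,0]},
    {"offset":[0,0,0],"dr":[0,0,0]}
  ],
  "gripper": 0.09
}}

```text
time_s: 4.47
position: [0.4821, -0.1932, 0.0809]
tcp_rot: [[0.948, 0.317, 0.0], [0.317, -0.948, -0.0], [0.0, 0.0, -1.0]]
force: [0.2, 0.4, 5.6]
opening: 0.454
grasp_force: 10.5
```

>>> {"name": "servo_tool", "arguments": {
  "targets": [
    {"offset":[0,0,-0.002],"dr":[0,0,0]},
    {"offset":[0,0,-0.004],"dr":[0,0,0]},
    {"offset":[0,0,-0.006],"dr":[0,0,0]},
    {"offset":[0,0,-0.008],"dr":[0,0,0]},
    {"offset":[0,0,-0.01],"dr":[0,0,0]},
    {"offset":[0,0,-0.01],"dr":[0,0,0]}
  ]
}}

```text
time_s: 4.97
position: [0.4815, -0.1928, 0.0905]
tcp_rot: [[0.948, 0.317, -0.001], [0.317, -0.948, 0.001], [-0.001, -0.001, -1.0]]
force: [0.4, -0.5, -2.6]
opening: 0.456
grasp_force: 10.5
```

>>> {"name": "servo_tool", "arguments": {
  "targets": [
    {"offset":[0,0,-0.01],"dr":[0,0,0]},
    {"offset":[0,0,-0.02],"dr":[0,0,0]},
    {"offset":[0,0,-0.035],"dr":[0,0,0]},
    {"offset":[0,0,-0.05],"dr":[0,0,0]},
    {"offset":[0,0,-0.07],"dr":[0,0,0]},
    {"offset":[0,0,-0.09],"dr":[0,0,0]},
    {"offset":[0,0,-0.11],"dr":[0,0,0]},
    {"offset":[0,0,-0.13],"dr":[0,0,0]},
    {"offset":[0,0,-0.145],"dr":[0,0,0]},
    {"offset":[0,0,-0.15],"dr":[0,0,0]},
    {"offset":[0,0,-0.15],"dr":[0,0,0]},
    {"offset":[0,0,-0.15],"dr":[0,0,0]},
    {"offset":[0,0,-0.15],"dr":[0,0,0]}
  ],
  "gripper": 0.11
}}

```text
time_s: 6.05
position: [0.4811, -0.1925, 0.2396]
tcp_rot: [[0.948, 0.317, -0.002], [0.317, -0.948, 0.001], [-0.001, -0.002, -1.0]]
force: [-0.0, 1.1, -2.7]
opening: 0.448
grasp_force: 12.2
```

```bash
python3 - <<'E'
from h import *
c=cap("wrist","w2");s=bot.read_state();p=s["position"];R=np.array(s["tcp_rot"]);print(s["time_s"],p,s["opening"],s["grasp_force"])
t=np.array([.6218,.2402,p[2]]);print("off",R.T@(t-p),"yawnow",np.degrees(np.arctan2(R[1,1],R[0,1]))+90)
E
```

```text
6.1 [ 0.4811019  -0.19250876  0.23939687] 0.4484589419659972 12.2037917804073
off [ 2.70568953e-01 -3.65821176e-01  3.63464818e-04] yawnow 18.47495186826508
```

View pics/w2.png

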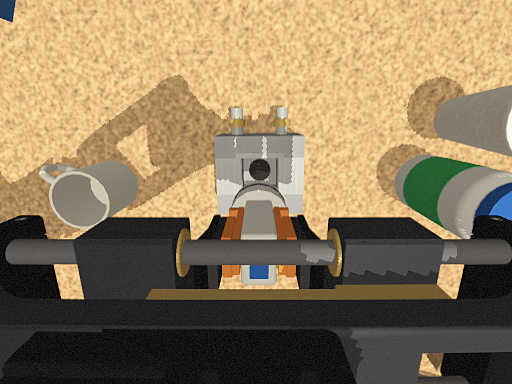

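Held squarely: cartridge central between the pads, empty base socket visible at (259,170). On to the stand.

>>> {"name": "servo_tool", "arguments": {
  "targets": [
    {"offset":[0.01,-0.014,0],"dr":[0,0,1]},
    {"offset":[0.027,-0.037,0],"dr":[0,0,2]},
    {"offset":[0.047,-0.064,0],"dr":[0,0,4]},
    {"offset":[0.068,-0.092,0],"dr":[0,0,6]},
    {"offset":[0.09,-0.122,0],"dr":[0,0,8]},
    {"offset":[0.112,-0.152,0],"dr":[0,0,10]},
    {"offset":[0.134,-0.182,0],"dr":[0,0,12]},
    {"offset":[0.156,-0.212,0],"dr":[0,0,14]},
    {"offset":[0.178,-0.242,0],"dr":[0,0,16]},
    {"offset":[0.2,-0.272,0],"dr":[0,0,18]},
    {"offset":[0.222,-0.302,0],"dr":[0,0,19]},
    {"offset":[0.241,-0.327,0],"dr":[0,0,20]},
    {"offset":[0.257,-0.348,0],"dr":[0,0,21]},
    {"offset":[0.267,-0.361,0],"dr":[0,0,21.3]},
    {"offset":[0.2706,-0.3658,0],"dr":[0,0,21.3]},
    {"offset":[0.2706,-0.3658,0],"dr":[0,0,21.3]},
    {"offset":[0.2706,-0.3658,0],"dr":[0,0,21.3]},
    {"offset":[0.2706,-0.3658,0],"dr":[0,0,21.3]}
  ]
}}

```text
time_s: 7.6
position: [0.622, 0.2382, 0.2399]
tcp_rot: [[0.999, -0.05, -0.002], [-0.05, -0.999, -0.001], [-0.002, 0.001, -1.0]]
force: [0.7, 0.5, -1.4]
opening: 0.447
grasp_force: 12.2
```

```bash
python3 - <<'E'
from h import *
c=cap("wrist","w3");s=bot.read_state();p=s["position"];R=np.array(s["tcp_rot"]);print(s["time_s"],p,s["opening"],s["grasp_force"],R.round(3).tolist())
a=cv2.resize(c["color"][90:290,150:370],None,fx=3,fy=3,interpolation=2)
cv2.imwrite("pics/w3c.png",a[:,:,::-1])
E
```

```text
7.65 [0.62222832 0.23809291 0.24021823] 0.4469778244506052 12.206032664057034 [[0.999, -0.051, -0.001], [-0.051, -0.999, -0.001], [-0.001, 0.001, -1.0]]
```

View pics/w3c.png

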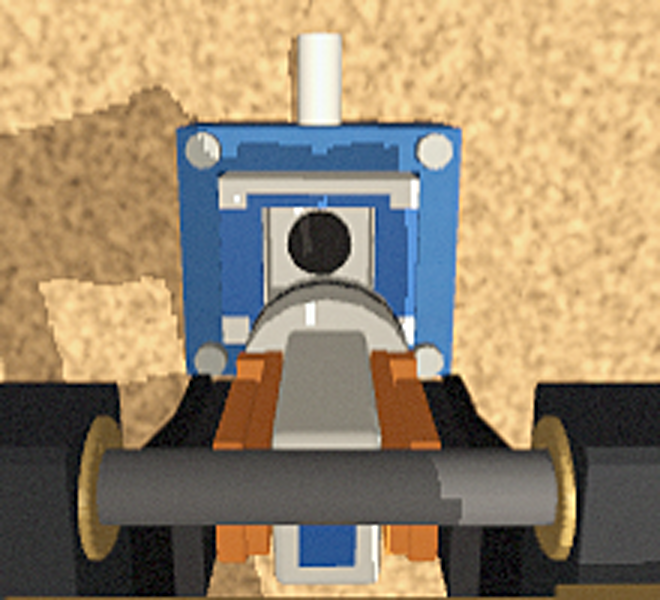

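Wrist view of the stand (crop): screws at (202,152), (435,152), (428,360), (211,360); sleeve edges at columns 219 and 417; everything level with the tool.

```bash
python3 - <<'E'
from h import *
c=cap("wrist");s=bot.read_state();p=s["position"];R=np.array(s["tcp_rot"])
P=lambda L:[(150+x/3,90+y/3) for x,y in L]
def go(L,z):
    w=np.array([plane(c,q,z)[:2] for q in P(L)]);v=w[0]-w[1]+w[3]-w[2]
    m=w.mean(0);print(z,m.round(4),"sizes",np.linalg.norm(w[0]-w[1]).round(4),np.linalg.norm(w[3]-w[2]).round(4),np.linalg.norm(w[1]-w[2]).round(4),"yaw",np.degrees(np.arctan2(v[1],v[0]))-90,"tool off",(R.T@(np.append(m,p[2])-p)).round(4))
go([(202,152),(435,152),(428,360),(211,360)],.058)
for z in(.07,.079,.088):
    go([(219,173),(418,173),(415,343),(222,343)],z)
print("screws check top", "toolyaw",np.degrees(np.arctan2(R[1,1],R[0,1]))+90)
E
```

```text
0.058 [0.6181 0.2407] sizes 0.0979 0.0975 0.0923 yaw -2.9153637464713 tool off [-0.0044 -0.0023  0.    ]
0.07 [0.6204 0.2407] sizes 0.0812 0.0832 0.0729 yaw -2.915362462756889 tool off [-0.0021 -0.0024  0.    ]
0.079 [0.6223 0.2405] sizes 0.079 0.081 0.0709 yaw -2.9153624627569314 tool off [-0.0002 -0.0023 -0.    ]
0.088 [0.6243 0.2403] sizes 0.0768 0.0787 0.0689 yaw -2.9153624627568746 tool off [ 0.0018 -0.0023 -0.    ]
screws check top toolyaw -2.9137177796952614
```

>>> {"name": "servo_tool", "arguments": {
  "targets": [
    {"offset":[-0.0017,-0.0024,0.01],"dr":[0,0,0]},
    {"offset":[-0.0017,-0.0024,0.025],"dr":[0,0,0]},
    {"offset":[-0.0017,-0.0024,0.04],"dr":[0,0,0]},
    {"offset":[-0.0017,-0.0024,0.055],"dr":[0,0,0]},
    {"offset":[-0.0017,-0.0024,0.07],"dr":[0,0,0]},
    {"offset":[-0.0017,-0.0024,0.08],"dr":[0,0,0]},
    {"offset":[-0.0017,-0.0024,0.083],"dr":[0,0,0]},
    {"offset":[-0.0017,-0.0024,0.083],"dr":[0,0,0]},
    {"offset":[-0.0017,-0.0024,0.083],"dr":[0,0,0]}
  ],
  "gripper": 0.13
}}

```text
time_s: 8.45
position: [0.6215, 0.2421, 0.1579]
tcp_rot: [[0.999, -0.049, 0.001], [-0.049, -0.999, 0.0], [0.001, -0.0, -1.0]]
force: [0.1, -0.2, -1.1]
opening: 0.442
grasp_force: 20.0
```

>>> {"name": "servo_tool", "arguments": {
  "targets": [
    {"offset":[0,0,0.002],"dr":[0,0,0]},
    {"offset":[0,0,0.004],"dr":[0,0,0]},
    {"offset":[0,0,0.006],"dr":[0,0,0]},
    {"offset":[0,0,0.008],"dr":[0,0,0]},
    {"offset":[0,0,0.01],"dr":[0,0,0]},
    {"offset":[0,0,0.01],"dr":[0,0,0]},
    {"offset":[0,0,0.01],"dr":[0,0,0]}
  ]
}}

```text
time_s: 9.03
position: [0.6209, 0.2421, 0.1473]
tcp_rot: [[0.999, -0.049, -0.0], [-0.049, -0.999, -0.0], [-0.0, 0.0, -1.0]]
force: [0.7, 0.2, -0.9]
opening: 0.441
grasp_force: 20.0
```

>>> {"name": "servo_tool", "arguments": {
  "targets": [
    {"offset":[0,0.001,0.002],"dr":[0,0,0]},
    {"offset":[0,0.001,0.004],"dr":[0,0,0]},
    {"offset":[0,0.001,0.006],"dr":[0,0,0]},
    {"offset":[0,0.001,0.006],"dr":[0,0,0]},
    {"offset":[0,0.001,0.006],"dr":[0,0,0]}
  ]
}}

```text
time_s: 9.45
position: [0.6208, 0.2411, 0.1413]
tcp_rot: [[0.999, -0.049, -0.001], [-0.049, -0.999, -0.0], [-0.001, 0.0, -1.0]]
force: [-0.5, 0.1, -1.3]
opening: 0.441
grasp_force: 20.0
```

>>> {"name": "servo_tool", "arguments": {
  "targets": [
    {"offset":[0,0,0.0015],"dr":[0,0,0]},
    {"offset":[0,0,0.003],"dr":[0,0,0]},
    {"offset":[0,0,0.0045],"dr":[0,0,0]},
    {"offset":[0,0,0.005],"dr":[0,0,0]},
    {"offset":[0,0,0.005],"dr":[0,0,0]}
  ]
}}

```text
time_s: 9.87
position: [0.6209, 0.2411, 0.1363]
tcp_rot: [[0.999, -0.049, -0.0], [-0.049, -0.999, -0.0], [-0.0, 0.0, -1.0]]
force: [0.2, 0.2, -2.0]
opening: 0.444
grasp_force: 20.0
```

>>> {"name": "servo_tool", "arguments": {
  "targets": [
    {"offset":[0,0,0.0015],"dr":[0,0,0]},
    {"offset":[0,0,0.003],"dr":[0,0,0]},
    {"offset":[0,0,0.0045],"dr":[0,0,0]},
    {"offset":[0,0,0.006],"dr":[0,0,0]},
    {"offset":[0,0,0.006],"dr":[0,0,0]}
  ]
}}

```text
time_s: 10.28
position: [0.6207, 0.2411, 0.1301]
tcp_rot: [[0.999, -0.049, -0.001], [-0.049, -0.999, -0.0], [-0.001, 0.0, -1.0]]
force: [-0.7, -0.3, -1.6]
opening: 0.439
grasp_force: 20.0
```

>>> {"name": "servo_tool", "arguments": {
  "targets": [
    {"offset":[0,0,0.001],"dr":[0,0,0]},
    {"offset":[0,0,0.002],"dr":[0,0,0]},
    {"offset":[0,0,0.003],"dr":[0,0,0]},
    {"offset":[0,0,0.003],"dr":[0,0,0]}
  ]
}}

```text
time_s: 10.62
position: [0.6209, 0.2411, 0.1273]
tcp_rot: [[0.999, -0.049, -0.0], [-0.049, -0.999, -0.0], [-0.0, 0.0, -1.0]]
force: [-0.0, -0.1, -2.0]
opening: 0.439
grasp_force: 20.0
```

>>> {"name": "servo_tool", "arguments": {
  "targets": [
    {"offset":[0,0,0.001],"dr":[0,0,0]},
    {"offset":[0,0,0.002],"dr":[0,0,0]},
    {"offset":[0,0,0.003],"dr":[0,0,0]},
    {"offset":[0,0,0.003],"dr":[0,0,0]}
  ]
}}

```text
time_s: 10.95
position: [0.6208, 0.2411, 0.1243]
tcp_rot: [[0.999, -0.049, -0.0], [-0.049, -0.999, -0.0], [-0.0, 0.0, -1.0]]
force: [0.7, 0.5, -1.6]
opening: 0.44
grasp_force: 20.0
```

>>> {"name": "servo_tool", "arguments": {
  "targets": [
    {"offset":[0,0,0.001],"dr":[0,0,0]},
    {"offset":[0,0,0.002],"dr":[0,0,0]},
    {"offset":[0,0,0.003],"dr":[0,0,0]},
    {"offset":[0,0,0.003],"dr":[0,0,0]}
  ]
}}

```text
time_s: 11.28
position: [0.6208, 0.2411, 0.1213]
tcp_rot: [[0.999, -0.049, -0.001], [-0.049, -0.999, -0.0], [-0.001, 0.0, -1.0]]
force: [0.2, 0.2, -2.2]
opening: 0.443
grasp_force: 20.0
```

>>> {"name": "servo_tool", "arguments": {
  "targets": [
    {"offset":[0,0,0.001],"dr":[0,0,0]},
    {"offset":[0,0,0.002],"dr":[0,0,0]},
    {"offset":[0,0,0.003],"dr":[0,0,0]},
    {"offset":[0,0,0.004],"dr":[0,0,0]},
    {"offset":[0,0,0.005],"dr":[0,0,0]},
    {"offset":[0,0,0.005],"dr":[0,0,0]}
  ]
}}

```text
time_s: 11.78
position: [0.6208, 0.2411, 0.1162]
tcp_rot: [[0.999, -0.049, -0.001], [-0.049, -0.999, -0.0], [-0.001, 0.0, -1.0]]
force: [0.6, 1.3, -2.0]
opening: 0.439
grasp_force: 20.0
```

>>> {"name": "servo_tool", "arguments": {
  "targets": [
    {"offset":[0,0,0.001],"dr":[0,0,0]},
    {"offset":[0,0,0.002],"dr":[0,0,0]},
    {"offset":[0,0,0.003],"dr":[0,0,0]},
    {"offset":[0,0,0.004],"dr":[0,0,0]},
    {"offset":[0,0,0.005],"dr":[0,0,0]},
    {"offset":[0,0,0.005],"dr":[0,0,0]}
  ]
}}

```text
time_s: 12.28
position: [0.6208, 0.2411, 0.1113]
tcp_rot: [[0.999, -0.049, -0.0], [-0.049, -0.999, -0.0], [-0.0, 0.0, -1.0]]
force: [0.8, 0.5, -1.3]
opening: 0.442
grasp_force: 20.0
```

>>> {"name": "servo_tool", "arguments": {
  "targets": [
    {"offset":[0,0,0.001],"dr":[0,0,0]},
    {"offset":[0,0,0.002],"dr":[0,0,0]},
    {"offset":[0,0,0.003],"dr":[0,0,0]},
    {"offset":[0,0,0.004],"dr":[0,0,0]},
    {"offset":[0,0,0.005],"dr":[0,0,0]},
    {"offset":[0,0,0.005],"dr":[0,0,0]}
  ]
}}

```text
time_s: 12.78
position: [0.6208, 0.2411, 0.1063]
tcp_rot: [[0.999, -0.049, -0.001], [-0.049, -0.999, -0.0], [-0.001, 0.0, -1.0]]
force: [-0.5, -0.2, -1.4]
opening: 0.435
grasp_force: 20.0
```

>>> {"name": "servo_tool", "arguments": {
  "targets": [
    {"offset":[0,0,0.001],"dr":[0,0,0]},
    {"offset":[0,0,0.002],"dr":[0,0,0]},
    {"offset":[0,0,0.003],"dr":[0,0,0]},
    {"offset":[0,0,0.004],"dr":[0,0,0]},
    {"offset":[0,0,0.004],"dr":[0,0,0]},
    {"offset":[0,0,0.004],"dr":[0,0,0]}
  ]
}}

```text
time_s: 13.28
position: [0.6209, 0.2411, 0.1024]
tcp_rot: [[0.999, -0.049, -0.0], [-0.049, -0.999, -0.0], [-0.0, 0.0, -1.0]]
force: [-1.5, 0.2, -2.0]
opening: 0.442
grasp_force: 20.0
```

>>> {"name": "servo_tool", "arguments": {
  "targets": [
    {"offset":[0,0,0.001],"dr":[0,0,0]},
    {"offset":[0,0,0.002],"dr":[0,0,0]},
    {"offset":[0,0,0.003],"dr":[0,0,0]},
    {"offset":[0,0,0.004],"dr":[0,0,0]},
    {"offset":[0,0,0.004],"dr":[0,0,0]},
    {"offset":[0,0,0.004],"dr":[0,0,0]}
  ]
}}

```text
time_s: 13.78
position: [0.6209, 0.2411, 0.0984]
tcp_rot: [[0.999, -0.049, -0.0], [-0.049, -0.999, -0.0], [-0.0, 0.0, -1.0]]
force: [1.1, 0.1, -2.1]
opening: 0.439
grasp_force: 20.0
```

>>> {"name": "servo_tool", "arguments": {
  "targets": [
    {"offset":[0,0,0.001],"dr":[0,0,0]},
    {"offset":[0,0,0.002],"dr":[0,0,0]},
    {"offset":[0,0,0.003],"dr":[0,0,0]},
    {"offset":[0,0,0.003],"dr":[0,0,0]},
    {"offset":[0,0,0.003],"dr":[0,0,0]}
  ]
}}

```text
time_s: 14.2
position: [0.6209, 0.2411, 0.0954]
tcp_rot: [[0.999, -0.049, -0.0], [-0.049, -0.999, -0.0], [-0.0, 0.0, -1.0]]
force: [-0.1, -0.8, -1.9]
opening: 0.442
grasp_force: 20.0
```

>>> {"name": "servo_tool", "arguments": {
  "targets": [
    {"offset":[0,0,0.001],"dr":[0,0,0]},
    {"offset":[0,0,0.002],"dr":[0,0,0]},
    {"offset":[0,0,0.003],"dr":[0,0,0]},
    {"offset":[0,0,0.003],"dr":[0,0,0]},
    {"offset":[0,0,0.003],"dr":[0,0,0]}
  ]
}}

```text
time_s: 14.62
position: [0.6209, 0.2411, 0.0924]
tcp_rot: [[0.999, -0.049, -0.0], [-0.049, -0.999, -0.0], [-0.0, 0.0, -1.0]]
force: [-0.3, 0.6, -1.4]
opening: 0.439
grasp_force: 20.0
```

>>> {"name": "servo_tool", "arguments": {
  "targets": [
    {"offset":[0,0,0.001],"dr":[0,0,0]},
    {"offset":[0,0,0.002],"dr":[0,0,0]},
    {"offset":[0,0,0.003],"dr":[0,0,0]},
    {"offset":[0,0,0.003],"dr":[0,0,0]},
    {"offset":[0,0,0.003],"dr":[0,0,0]}
  ]
}}

```text
time_s: 15.03
position: [0.6209, 0.2411, 0.0894]
tcp_rot: [[0.999, -0.049, -0.0], [-0.049, -0.999, -0.0], [-0.0, 0.0, -1.0]]
force: [0.1, 0.0, -2.6]
opening: 0.441
grasp_force: 20.0
```

>>> {"name": "servo_tool", "arguments": {
  "targets": [
    {"offset":[0,0,0.001],"dr":[0,0,0]},
    {"offset":[0,0,0.002],"dr":[0,0,0]},
    {"offset":[0,0,0.003],"dr":[0,0,0]},
    {"offset":[0,0,0.003],"dr":[0,0,0]},
    {"offset":[0,0,0.003],"dr":[0,0,0]}
  ]
}}

```text
time_s: 15.45
position: [0.6212, 0.2412, 0.0869]
tcp_rot: [[0.999, -0.049, 0.001], [-0.049, -0.999, 0.0], [0.001, -0.0, -1.0]]
force: [-0.6, 0.5, 3.0]
opening: 0.442
grasp_force: 20.5
```

Seat felt at about TCP z = 0.089. Pressing on towards the stop, expected near 0.077.

>>> {"name": "servo_tool", "arguments": {
  "targets": [
    {"offset":[0,0,0.001],"dr":[0,0,0]},
    {"offset":[0,0,0.002],"dr":[0,0,0]},
    {"offset":[0,0,0.003],"dr":[0,0,0]},
    {"offset":[0,0,0.003],"dr":[0,0,0]},
    {"offset":[0,0,0.003],"dr":[0,0,0]}
  ]
}}

```text
time_s: 15.87
position: [0.6212, 0.2412, 0.0837]
tcp_rot: [[0.999, -0.049, 0.0], [-0.049, -0.999, 0.0], [0.0, -0.0, -1.0]]
force: [-0.4, 0.2, 3.5]
opening: 0.442
grasp_force: 20.7
```

>>> {"name": "servo_tool", "arguments": {
  "targets": [
    {"offset":[0,0,0.001],"dr":[0,0,0]},
    {"offset":[0,0,0.002],"dr":[0,0,0]},
    {"offset":[0,0,0.003],"dr":[0,0,0]},
    {"offset":[0,0,0.003],"dr":[0,0,0]},
    {"offset":[0,0,0.003],"dr":[0,0,0]}
  ]
}}

```text
time_s: 16.28
position: [0.6212, 0.2412, 0.0809]
tcp_rot: [[0.999, -0.049, 0.001], [-0.049, -0.999, 0.0], [0.001, -0.0, -1.0]]
force: [-0.8, -0.3, 5.7]
opening: 0.441
grasp_force: 20.9
```

>>> {"name": "servo_tool", "arguments": {
  "targets": [
    {"offset":[0,0,0.001],"dr":[0,0,0]},
    {"offset":[0,0,0.002],"dr":[0,0,0]},
    {"offset":[0,0,0.002],"dr":[0,0,0]},
    {"offset":[0,0,0.002],"dr":[0,0,0]}
  ]
}}

```text
time_s: 16.62
position: [0.6213, 0.2412, 0.0791]
tcp_rot: [[0.999, -0.049, 0.001], [-0.049, -0.999, 0.0], [0.001, -0.0, -1.0]]
force: [-2.4, -0.7, 6.7]
opening: 0.442
grasp_force: 21.1
```

>>> {"name": "servo_tool", "arguments": {
  "targets": [
    {"offset":[0,0,0.0005],"dr":[0,0,0]},
    {"offset":[0,0,0.001],"dr":[0,0,0]},
    {"offset":[0,0,0.0015],"dr":[0,0,0]},
    {"offset":[0,0,0.0015],"dr":[0,0,0]},
    {"offset":[0,0,0.0015],"dr":[0,0,0]}
  ]
}}

```text
time_s: 17.03
position: [0.6213, 0.2412, 0.0779]
tcp_rot: [[0.999, -0.049, 0.001], [-0.049, -0.999, 0.0], [0.001, -0.0, -1.0]]
force: [-1.9, -0.4, 7.3]
opening: 0.441
grasp_force: 21.2
```

>>> {"name": "servo_tool", "arguments": {
  "targets": [
    {"offset":[0,0,0.0005],"dr":[0,0,0]},
    {"offset":[0,0,0.001],"dr":[0,0,0]},
    {"offset":[0,0,0.001],"dr":[0,0,0]},
    {"offset":[0,0,0.001],"dr":[0,0,0]}
  ]
}}

```text
time_s: 17.37
position: [0.6213, 0.2412, 0.077]
tcp_rot: [[0.999, -0.049, 0.001], [-0.049, -0.999, 0.0], [0.001, -0.0, -1.0]]
force: [-2.2, -0.3, 8.0]
opening: 0.442
grasp_force: 21.2
```

>>> {"name": "servo_tool", "arguments": {
  "targets": [
    {"offset":[0,0,0.0005],"dr":[0,0,0]},
    {"offset":[0,0,0.001],"dr":[0,0,0]},
    {"offset":[0,0,0.001],"dr":[0,0,0]},
    {"offset":[0,0,0.001],"dr":[0,0,0]}
  ]
}}

```text
time_s: 17.7
position: [0.6213, 0.2412, 0.0761]
tcp_rot: [[0.999, -0.049, 0.001], [-0.049, -0.999, 0.0], [0.001, -0.0, -1.0]]
force: [-2.4, -0.3, 9.3]
opening: 0.443
grasp_force: 21.3
```

>>> {"name": "servo_tool", "arguments": {
  "targets": [
    {"offset":[0,0,0.0005],"dr":[0,0,0]},
    {"offset":[0,0,0.001],"dr":[0,0,0]},
    {"offset":[0,0,0.001],"dr":[0,0,0]},
    {"offset":[0,0,0.001],"dr":[0,0,0]}
  ]
}}

```text
time_s: 18.03
position: [0.6214, 0.2412, 0.0761]
tcp_rot: [[0.999, -0.049, 0.001], [-0.049, -0.999, 0.0], [0.001, -0.0, -1.0]]
force: [-2.8, -1.5, 11.5]
opening: 0.442
grasp_force: 21.8
```

Hard stop reached: z holds at 0.0761 while force rises. Letting go.

>>> {"name": "servo_tool", "arguments": {
  "targets": [
    {"offset":[0,0,0],"dr":[0,0,0]},
    {"offset":[0,0,0],"dr":[0,0,0]},
    {"offset":[0,0,0],"dr":[0,0,0]},
    {"offset":[0,0,0],"dr":[0,0,0]},
    {"offset":[0,0,0],"dr":[0,0,0]},
    {"offset":[0,0,0],"dr":[0,0,0]},
    {"offset":[0,0,0],"dr":[0,0,0]},
    {"offset":[0,0,0],"dr":[0,0,0]},
    {"offset":[0,0,0],"dr":[0,0,0]},
    {"offset":[0,0,0],"dr":[0,0,0]}
  ],
  "gripper": -0.9
}}

```text
time_s: 18.87
position: [0.6209, 0.2411, 0.0737]
tcp_rot: [[0.999, -0.049, -0.0], [-0.049, -0.999, -0.0], [-0.0, 0.0, -1.0]]
force: [-0.2, -0.2, -0.7]
opening: 0.942
grasp_force: 0.0
```

>>> {"name": "servo_tool", "arguments": {
  "targets": [
    {"offset":[0,0,-0.01],"dr":[0,0,0]},
    {"offset":[0,0,-0.03],"dr":[0,0,0]},
    {"offset":[0,0,-0.05],"dr":[0,0,0]},
    {"offset":[0,0,-0.08],"dr":[0,0,0]},
    {"offset":[0,0,-0.11],"dr":[0,0,0]},
    {"offset":[0,0,-0.14],"dr":[0,0,0]},
    {"offset":[0,0,-0.16],"dr":[0,0,0]},
    {"offset":[0,0,-0.16],"dr":[0,0,0]},
    {"offset":[0,0,-0.16],"dr":[0,0,0]}
  ]
}}

```text
time_s: 19.62
position: [0.6218, 0.2414, 0.2363]
tcp_rot: [[0.999, -0.049, 0.004], [-0.049, -0.999, 0.001], [0.004, -0.001, -1.0]]
force: [-1.2, -1.3, -1.2]
opening: 0.954
grasp_force: 0.0
```

```bash
python3 - <<'E'
from h import *
c=cap("wrist","w4");d=cap("top")
q,b=blobs(c,(3,150,90),(20,255,255),(190,100,320,230),40)
for x in b: print(x[0].round(1),x[1],plane(c,x[0],.11).round(4))
a=cv2.resize(c["color"][90:230,170:340],None,fx=4,fy=4,interpolation=2)
cv2.imwrite("pics/w4c.png",a[:,:,::-1])
E
```

```text
[239.1 183.1] [234 170  11  27 261] [0.624  0.2623 0.11  ]
[278.1 183.1] [273 170  11  27 261] [0.6219 0.2196 0.11  ]
```

View pics/w4c.png

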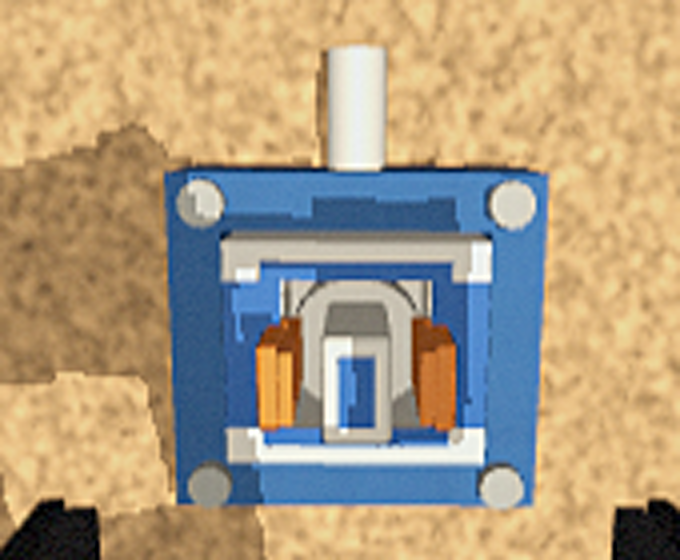

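The crop shows the cartridge upright in the sleeve. Its tabs are out (43 mm between centres, as at the start) at about (278,380) and (436,380), and the gripper is clear.

```bash
python3 -c "
from rig import ticket
print(ticket.hand_in())"
```

```text
the job is handed in; nothing more can be done
None
```

The cartridge came free of the filter base and was pressed to the hard stop in the flushing stand; its tabs sprang out and the gripper is clear. I handed the job in after about 20 s, but no verdict came back, and the over-10 N hold on the seat was not measured.

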